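Hang the dial indicator plate on the comparator stand and latch it

ROBOT

A 6-joint arm with a two-finger parallel gripper is mounted at the origin on a cart in front of the work surface, level with it; the furniture and walls round the work are solid. World frame = base frame: x ahead of the robot, y to its left, z up, the work surface at z = 0. Lengths are in m, angles in rad, forces in N, time in s.
With the tool pointing down it reaches from about 0.375 to 0.9 m from the base axis. Payload 3.1 kg.
Tool frame: the origin (TCP) lies on the centre line of the jaws, within the pads' length; the fingertips stand 22 mm ahead of it and the grasp point (between the pads) lies 3 mm ahead of it; z points along the fingers, y is the line along which they close (so a half turn about z gives the same grasp; the last joint's range is limited). The gripper opens to 85 mm and grips with 20 to 120 N. Pads are 22 mm wide; open, the fingers measure 114 mm over their backs; the gripper's body (76 mm by 85 mm) begins 54 mm behind the grasp point. The pads swing forward as they close: fully open they stand 13 mm farther back than shut.
Start: joints at [1.103, 0.527, 1.433, -0, 1.181, -0.178], TCP at [0.179, 0.599, 0.253] pointing down, gripper open.
Joint ranges: [-3.08, 3.08], [-0.75, 2.2], [0.22, 2.44], [-1.43, 4.57], [0, 2.65], [-2.85, 2.85]. Speed limits (rad/s): [2.79, 2.79, 3.14, 3.14, 3.14, 3.14].

INTERFACE

Orientations are given as a unit quaternion [x, y, z, w].
In Python, from station import manip gives the robot as it stands.
- The arm moves only by the tool send_path, called after "Emit:" as a command line: name --argument value ..., lists and objects as JSON in quotes. Schema: {"type":"object","properties":{"steps":{"type":"object","properties":{"dx":{"type":"array","items":{"type":"number"},"minItems":1,"maxItems":20},"dy":{"type":"array","items":{"type":"number"},"minItems":1,"maxItems":20},"dz":{"type":"array","items":{"type":"number"},"minItems":1,"maxItems":20},"twist":{"type":"array","items":{"type":"number"},"minItems":1,"maxItems":20},"jaw":{"type":"array","items":{"type":"number"},"minItems":1,"maxItems":20}},"additionalProperties":false,"required":["dx","dy","dz","twist","jaw"]},"clamp_n":{"type":"number"},"only":{"type":"string"},"quiet":{"type":"boolean"},"lines":{"type":"string"}},"required":["steps"],"additionalProperties":false}. steps is an object with one list for each field, all of the same length, 1 to 20, a row being the entries at one place: dx, dy, dz (the shift in shares of 800 mm (1.0 is 800 mm)), twist (a turn about the tool's z in shares of pi rad (1.0 is pi rad)), jaw (the opening from 0.0 (shut) to 1.0 (fully open)); each row is the pose to reach, as a shift and turn from the pose commanded when the call began, along the tool's axes at that moment; what a row does not reach only later rows make up. A row lasts 1/10 s, in which the tool goes at most 0.05 m and 0.15 rad, less where a joint would pass 70% of its speed; a pose out of reach is approached as far as the arm can. The fingers move at their own pace and stop on an object; clamp_n is the grip in N (left out, the last holds). Time passes only in rows, so rows that do not move let the fingers close. The tool returns the time, the measured TCP pose, the force, the opening and the grip force at its end. only (a regular expression) keeps the lines of the reply that match it, lines (a string "A,B") keeps lines A to B, and quiet returns only ok. A shift or turn number past 1, either way, is cut back to 1. Input that does not fit is refused with a message, and nothing moves.
- manip.sense(): the state, without advancing time (a new reading comes with each control period).
- manip.snapshot(name): name is "scene" or "side" or "wrist"; returns a dict with "pixels" (420x560x3 uint8, red, green, blue), "range_z" (420x560 float32, m along the optical axis (not along the pixel's ray), 0 where there is no reading), "fov_y" (degrees; the focal length in pixels is half the picture's height over the tangent of half this angle, whatever the lens; pixels are square), "cx", "cy" (the principal point, pixels), "k1" (the pictures are not rectified: a ray, as slopes to the right and down, at radius r is drawn at 1 + k1 r^2 times it, then the intrinsics apply), "R" (3x3) and "t" (3): a world point X has camera coordinates R X + t; the wrist camera has in their place "hand_eye" (4x4, takes a point from camera to tool coordinates, whose origin is the TCP and whose axes are the flange's). Camera axes: x right, y down, z forward; pixel columns grow to the right and rows downward; lengths in m; the calibration is good to about 2 mm. A picture is of the moment at which its call begins: read the wrist's pose just before it.
- manip.sign_off(): hands the job in; it is judged then, once.
The state is a dict: "t": time; "q": joint angles; "qd": joint speeds; "tau": joint torques, N m; "tcp_pos": TCP position; "tool_rot": TCP orientation; "force": force on the tool from outside, world axes, zero at the start; "ft_torque": the same for the moment, N m; "finger_gap": opening from 0.0 (shut) to 1.0 (fully open); "gripper_force": force on a finger pad.
Only numpy, scipy, OpenCV 4.12 (cv2) and the standard library are available. Lean on these libraries where they do the work, as an engineer would, in place of code of your own. Each camera call takes 0.05 s, during which the arm holds its last target. There are 200 camera calls.

TASK

Set up the bench comparator: swing the stand's latch lever open, lift the dial indicator on its keyhole plate out of the wooden rest and, keeping it upright, slip its two keyholes over the stand's headed studs and lower it until it hangs fully home behind the stud heads, its back against the upright. Then swing the latch lever shut again over the plate's top edge, so that the plate cannot ride up off the studs, and leave the plate hanging there by itself. Do not knock the other things on the bench about.

Things in the scene. Friction and masses are not known exactly. Their poses are not given: they have to be found in the camera images.
- plate: Loose aluminium plate 90 wide (y) x 5 thick (x) x 110 mm high (z) with a dial indicator fixed to its front, about 0.4 kg in all; stands upright in the rest at the start. Origin: middle of the lower edge, on the back face; z up the plate, x out of the BACK (dial looks to -x). The dial stands out to x = -27 mm; the indicator's stem hangs 32 mm below the lower edge.
- plate_grip (a point): On the plate (its axes): middle of the upright black finger grip above the dial, 16 mm thick in y, 26 mm deep in x, its top 40 mm above the plate's top edge. The point is 18 mm in front of the back face, 132 mm above the lower edge, 18 mm below the grip's top.
- plate_entry (a point): On the plate (its axes): midway between the two round entry holes of the keyholes, on the back face, 70 mm above the lower edge. Keyholes at y = -28 and +28 mm: entry hole 20 mm in diameter, and a slot 10 mm wide that rises from it to 23 mm above the hole's centre.
- plate_seat (a point): On the plate (its axes): where the midpoint between the stud axes lies when the plate hangs home, both shanks at the tops of the slots; on the back face, 19.5 mm above plate_entry.
- stand: Comparator stand, fixed: grey foot 116 x 112 mm with a round anvil, and a grey upright 100 mm wide, top 214 mm above the bench. Origin: under the middle of the foot, on the bench; x to the stand's back (its front looks to -x), z up, y to the latch's side (left, for a viewer facing its front). The upright's front face is the plane x = +20 mm.
- stand_studs (a point): On the stand (its axes): midway between the two headed studs, on the upright's face, 180 mm above the bench. Studs point to -x at y = -28 and +28 mm: shank 7 mm in diameter, 8 mm long; head 15 mm in diameter, 5 mm thick; 13 mm in all. Plate home: plate_seat lies here, plate and stand axes agree, up to 3 mm of play along x.
- latch (a joint): Lever latch on the upright's +y side, rad. 0 = shut: hand lever upright, pawl level, 2 mm above a hung plate's top edge. 1.1 = fully open: lever leans out to the stand's +y, pawl raised. Starts shut or nearly so; the plate passes onto the studs only above about 0.85. Friction (0.05 N m, about 1 N at the knob) holds it wherever it is left. Stops at 0 and 1.1.
- latch_knob (a point): Centre of the lever's black knob: a cylinder 14 mm in diameter, 27 mm long, along the stand's x, 45 mm from the pivot, its middle 22 mm in front of the upright's face. It can be pinched from above and led along its arc, or pushed sideways.
- latch_pivot (a point): On the latch's pivot axis (along the stand's x), level in x with the knob's middle: 70 mm to the stand's +y, 207.5 mm above the bench. Knob centre = this point + 45 mm * (sin(latch) along the stand's +y, cos(latch) up).
- rest: Wooden rest, fixed: foot 80 x 128 x 10 mm with two grooved posts 90 mm high. The plate's side edges stand in the grooves (7.5 mm wide, floor 48 mm above the bench); the plate lifts straight up and is free after 45 mm (its stem after 80 mm). Origin: under the middle of the foot, on the bench; y along the plate's width.
- parts_bin: Bystander: blue open bin of small parts, 150 x 68 x 50 mm; origin under its middle.
- bush: Bystander: flanged steel bush, 50 mm in diameter, 35 mm high; origin under its middle.
- ring_gauge_2: Bystander: dark setting ring, 70 mm in diameter, 18 mm high; origin under its middle.
- round_tin: Bystander: round tin, 62 mm in diameter, 27 mm high; origin under its middle.
- oil_bottle: Bystander: upright oil bottle, 52 mm in diameter, 136 mm high; origin under its middle.

How it is judged:
On the way, in this order (a step that is already met when the one before it is completed fails the run):
1. the latch lever has been swung open (value of joint latch above 0.7 rad), for 0.1 s.
2. the plate is home on both studs: slid down behind the heads, level and square to the upright (z of plate_seat in the frame of stand_studs between -0.004 and 0.004 m and y of plate_seat in the frame of stand_studs between -0.004 and 0.004 m and x of plate_seat in the frame of stand_studs between -0.006 and 0.003 m and angle between the x axis of plate and the x axis of stand, either way round below 0.1 rad), for 0.2 s.
At the end, for the whole second after the job is handed in: The plate hangs at rest on both studs, its seat point within 4 mm of the studs' midpoint in height and sideways and from 6 mm in front of to 3 mm behind the upright's face, within 0.08 rad of upright and square to the face; the latch is shut (joint below 0.15 rad) over its top edge (z of plate_seat in the frame of stand_studs between -0.004 and 0.004 m and y of plate_seat in the frame of stand_studs between -0.004 and 0.004 m and x of plate_seat in the frame of stand_studs between -0.006 and 0.003 m and angle between the x axis of plate and the x axis of stand, either way round below 0.08 rad and angle between plate's own z axis and vertical below 0.08 rad and linear speed of plate below 0.02 m/s and value of joint latch below 0.15 rad); the robot touches nothing.
It fails at once if the instrument plate was tipped over or dropped (more than 0.7 rad from upright) (angle between plate's own z axis and vertical above 0.7 rad).
It fails at once if a bystander was knocked about (moved more than 3 cm) (distance of any of parts_bin, bush, ring_gauge_2, round_tin, oil_bottle from where it was at the start of the episode above 0.03 m).
It also fails if it takes over 69 s, if anything falls off the work surface, if the arm or the gripper's body presses on something with over 40 N, if the wrist force passes 120 N, or if a joint passes its speed limit or range.

## Working session

There is one attempt and no reset: what is moved stays moved. The work goes in short steps, Python scripts to look and compute and a tool call to move; the robot and the scene stay as the last step left them, time stands still between calls to the robot, and variables do not carry over. Pictures are saved under pics/ and viewed, at most 10 in all, crops included, and the job is handed in when it is done.

```bash
ls; mkdir -p pics; cat > h.py <<'E'
import numpy as np,cv2
from station import manip
from scipy.spatial.transform import Rotation as Ro
def cloud(s,st=None):
    h,w=s['range_z'].shape; f=h/2/np.tan(np.radians(s['fov_y'])/2)
    u,v=np.meshgrid(np.arange(w),np.arange(h)); a=(u-s['cx'])/f; b=(v-s['cy'])/f
    x,y=a.copy(),b.copy()
    for _ in range(8):
        k=1+s['k1']*(x*x+y*y); x,y=a/k,b/k
    z=s['range_z']; P=np.stack([x*z,y*z,z],-1)
    if 'R' in s and st is None: W=(P-s['t'])@np.asarray(s['R'])
    else:
        H=np.asarray(s['hand_eye']); T=P@H[:3,:3].T+H[:3,3]
        W=T@Ro.from_quat(st['tool_rot']).as_matrix().T+st['tcp_pos']
    W[z==0]=np.nan
    return W
E
python3 - <<'E'
from h import *
st=manip.sense(); print(st)
for n in ['scene','side']:
    s=manip.snapshot(n); cv2.imwrite(f'pics/{n}0.png',s['pixels'][...,::-1]); np.savez(f'{n}0.npz',W=cloud(s),p=s['pixels'])
    print(n,s['fov_y'],s['k1'],-np.asarray(s['R']).T@s['t'])
E
```

```text
pics
station.py
{'t': 0.0, 'q': array([ 1.10248289e+00,  5.28467232e-01,  1.43392934e+00, -9.06919326e-06,
        1.18140477e+00, -1.78496872e-01]), 'qd': array([ 0.00011249, -0.00075047, -0.00156923,  0.00045382,  0.00125868,
       -0.00074043]), 'tau': array([-4.06972449e-04, -4.42363715e+01, -1.78023380e+01, -1.79416847e-04,
        8.45680333e-03,  2.76744413e-05]), 'tcp_pos': array([0.17826828, 0.59832249, 0.25232432]), 'tool_rot': array([ 1.44399877e-01,  9.89518800e-01, -1.04842886e-03, -3.46982327e-04]), 'force': array([-0.39638894,  0.0912385 ,  0.23640035]), 'ft_torque': array([-0.01481893,  0.04186295, -0.00013317]), 'gripper_force': 0.0, 'finger_gap': 1.0002454850022584}
scene 54.09256193300315 0.016856168843414697 [ 0.21872474 -0.7001751   0.87755973]
side 44.35313201204271 0.047364932652333644 [-0.26418599 -0.23168596  1.079285  ]
```

View pics/scene0.png

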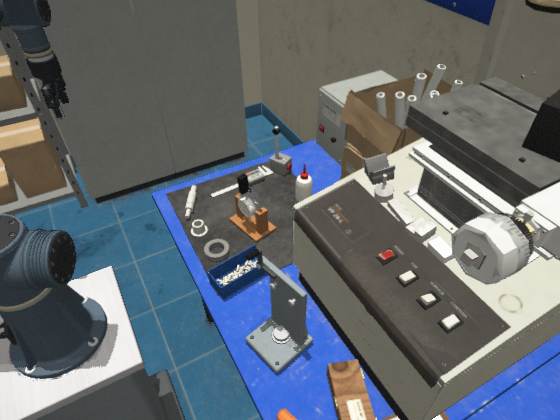

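View pics/side0.png

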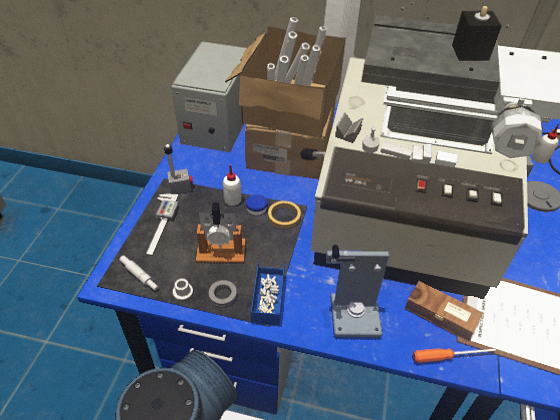

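The scene view shows the stand at about (280,310), the rest with plate at (250,210), the blue bin at (235,270) and the bottle at (304,185). In the side view, the stand is at (358,290), its latch knob at (333,250), the rest at (220,240) with the grip at (216,210), and the bin at (268,295).

```bash
python3 - <<'E'
from h import *
for n,boxes in [('side',dict(stand=(320,240,392,340),rest=(190,195,250,265),bottle=(218,160,245,210),bin=(250,260,288,330))),('scene',dict(stand=(245,250,315,375),rest=(225,170,278,245)))]:
    d=np.load(n+'0.npz');W=d['W'];p=d['p']
    for k,(a,b,c,e) in boxes.items():
        w=W[b:e,a:c].reshape(-1,3); w=w[np.isfinite(w[:,2])]
        w=w[w[:,2]>0.012]
        print(n,k,len(w))
        H,_=np.histogram(w[:,2],np.arange(0,.26,.01)); print(H)
        for lo,hi in [(.01,.03),(.05,.1),(.1,.15),(.15,.19),(.19,.212),(.212,.26)]:
            q=w[(w[:,2]>lo)&(w[:,2]<hi)]
            if len(q)>15: print(lo,hi,len(q),np.percentile(q,[2,50,98],axis=0).round(3).tolist())
    a,b,c,e=boxes['stand']
    cv2.imwrite(f'pics/{n}c.png',np.hstack([cv2.resize(p[boxes[k][1]:boxes[k][3],boxes[k][0]:boxes[k][2]],None,fx=5,fy=5,interpolation=2) if 0 else cv2.resize(p[boxes[k][1]:boxes[k][3],boxes[k][0]:boxes[k][2]],(380,500),interpolation=2) for k in('stand','rest')])[...,::-1])
E
```

```text
side stand 5207
[   0  526 1027  261  140  137  102  120  146  144  177  236  294  278
  243  195  130  121  190  115  170  367    2    0    3]
0.01 0.03 1553 [[0.377, -0.332, 0.014], [0.421, -0.27, 0.021], [0.569, -0.179, 0.029]]
0.05 0.1 649 [[0.448, -0.329, 0.051], [0.462, -0.259, 0.078], [0.568, -0.158, 0.099]]
0.1 0.15 1228 [[0.449, -0.321, 0.101], [0.553, -0.252, 0.127], [0.558, -0.161, 0.149]]
0.15 0.19 636 [[0.441, -0.314, 0.151], [0.461, -0.269, 0.17], [0.558, -0.21, 0.189]]
0.19 0.212 371 [[0.431, -0.309, 0.191], [0.458, -0.254, 0.205], [0.473, -0.182, 0.212]]
0.212 0.26 364 [[0.408, -0.305, 0.212], [0.453, -0.227, 0.214], [0.477, -0.185, 0.259]]
side rest 1687
[  0 169 126  87  63  74 101 102 190 131 171  86  41  60  82  77  22  21
  19  62   3   0   0   0   0]
0.01 0.03 295 [[0.515, 0.049, 0.012], [0.556, 0.112, 0.018], [0.743, 0.159, 0.03]]
0.05 0.1 598 [[0.526, 0.053, 0.051], [0.537, 0.1, 0.082], [0.575, 0.16, 0.099]]
0.1 0.15 440 [[0.524, 0.066, 0.1], [0.545, 0.102, 0.113], [0.561, 0.149, 0.149]]
0.15 0.19 139 [[0.52, 0.067, 0.15], [0.527, 0.099, 0.158], [0.558, 0.146,
[... 1206 characters left out ...]
19 0.212 315 [[0.43, -0.311, 0.191], [0.462, -0.263, 0.204], [0.555, -0.199, 0.212]]
0.212 0.26 538 [[0.409, -0.305, 0.212], [0.451, -0.223, 0.215], [0.478, -0.192, 0.259]]
scene rest 1276
[  0 243 105  54  38  50  63  71 115 110  93  59  25  21  37  50  29  27
  30  55   1   0   0   0   0]
0.01 0.03 348 [[0.453, 0.05, 0.012], [0.595, 0.16, 0.018], [0.682, 0.32, 0.028]]
0.05 0.1 409 [[0.525, 0.052, 0.052], [0.548, 0.079, 0.082], [0.58, 0.157, 0.097]]
0.1 0.15 235 [[0.524, 0.068, 0.101], [0.547, 0.095, 0.112], [0.559, 0.128, 0.149]]
0.15 0.19 136 [[0.52, 0.075, 0.151], [0.534, 0.097, 0.167], [0.556, 0.107, 0.188]]
0.19 0.212 56 [[0.52, 0.093, 0.19], [0.531, 0.1, 0.196], [0.544, 0.111, 0.199]]
```

View pics/sidec.png

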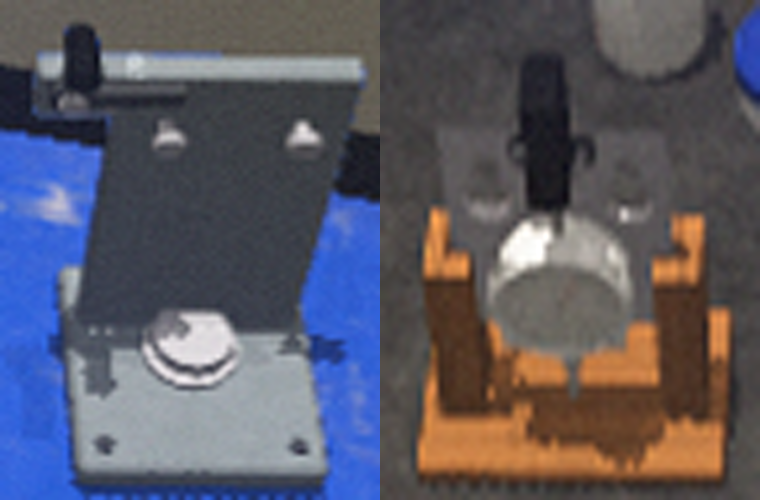

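The crop shows the stand's dark face with two studs, its knob nearly upright at the top left (crop (80,60)), and the plate upright in the rest with its black grip. Next I fit the poses.

```bash
cat > fit.py <<'E'
from h import *
def plane(q,tol=.0025):
    # vertical plane fit: n.x = d in xy
    m=np.ones(len(q),bool)
    for _ in range(15):
        c=q[m].mean(0); n=np.linalg.svd(q[m]-c,full_matrices=False)[2][2]
        m=abs((q-c)@n)<tol
    return c,n*np.sign(-n[0]),m.sum()
def rep(W,p,n):
    V=W.reshape(-1,3);C=p.reshape(-1,3).astype(int)
    ok=np.isfinite(V[:,2]); V=V[ok];C=C[ok]
    hsv=cv2.cvtColor(p,cv2.COLOR_RGB2HSV).reshape(-1,3)[ok].astype(int)
    def box(x0,x1,y0,y1,z0,z1): return (V[:,0]>x0)&(V[:,0]<x1)&(V[:,1]>y0)&(V[:,1]<y1)&(V[:,2]>z0)&(V[:,2]<z1)
    m=box(.43,.485,-.33,-.19,.06,.165)
    if m.sum()>50:
        c,nn,k=plane(V[m]); print(n,'face',k,c.round(4),nn.round(4),'yaw',np.degrees(np.arctan2(-nn[1],-nn[0])).round(2))
    for nm,m in [('standtop',box(.43,.49,-.33,-.17,.2105,.218)),('foot',box(.36,.5,-.34,-.17,.012,.026)&(hsv[:,1]<110)),
      ('knob',box(.40,.48,-.25,-.15,.24,.27)&(C.sum(1)<130)),('grip',box(.5,.56,.07,.13,.165,.205)),('griptop',box(.5,.56,.07,.13,.192,.205)),
      ('restfoot',box(.5,.62,.03,.19,.006,.016)&(hsv[:,0]<20)&(hsv[:,1]>120)),('posts',box(.5,.62,.03,.19,.086,.094)&(hsv[:,0]<20)&(hsv[:,1]>120))]:
        if m.sum()>10:
            q=V[m]; r=cv2.minAreaRect((q[:,:2]*1000).astype(np.float32)); print(n,nm,len(q),np.round(r[0],1),np.round(r[1],1),round(r[2],2),'med z',np.median(q[:,2]).round(4), 'c',q.mean(0).round(4))
    m=box(.535,.575,.05,.16,.1,.156)&(hsv[:,1]<80)
    if m.sum()>50:
        c,nn,k=plane(V[m]); print(n,'plate',k,c.round(4),nn.round(4),'yaw',np.degrees(np.arctan2(-nn[1],-nn[0])).round(2))
if __name__=='__main__':
    for n in('side','scene'):
        d=np.load(n+'0.npz');rep(d['W'],d['p'],n)
E
python3 fit.py
```

```text
side face 1075 [ 0.4599 -0.2623  0.1132] [-9.709e-01 -2.396e-01 -4.000e-04] yaw 13.86
side standtop 348 [ 457.4 -246.4] [ 27.1 132.1] 15.68 med z 0.2133 c [ 0.4576 -0.243   0.2134]
side foot 1332 [ 438.9 -268.5] [117.2 111.6] 14.05 med z 0.021 c [ 0.4184 -0.2713  0.0207]
side knob 70 [ 419.5 -199.8] [29.6 11.8] 15.14 med z 0.2571 c [ 0.4181 -0.1998  0.2568]
side grip 118 [531.9 102.9] [31.  16.2] 13.65 med z 0.1924 c [0.5283 0.1011 0.1871]
side griptop 61 [531.7 102.6] [30.5 14.5] 18.68 med z 0.1959 c [0.5317 0.1022 0.1961]
side restfoot 691 [553.2 108.6] [ 80.8 127.6] 13.59 med z 0.0098 c [0.5415 0.1027 0.0099]
side posts 100 [553.7 108.9] [ 34.3 111.4] 13.94 med z 0.089 c [0.551  0.1059 0.089 ]
side plate 266 [0.5497 0.1067 0.1282] [-0.9711 -0.2342 -0.0454] yaw 13.56
scene face 815 [ 0.4595 -0.2669  0.1123] [-0.9701 -0.2426 -0.0011] yaw 14.04
scene standtop 448 [ 456.6 -248.3] [ 24.4 130.4] 15.54 med z 0.214 c [ 0.4576 -0.2456  0.2138]
scene foot 1509 [ 436.7 -269.9] [111.4 110.8] 13.61 med z 0.0212 c [ 0.421  -0.2799  0.021 ]
scene knob 102 [ 422.8 -199.2] [32.3 13.7] 12.13 med z 0.2572 c [ 0.4216 -0.2015  0.2556]
scene grip 128 [532.6 102.9] [26.2 18.6] 12.25 med z 0.1862 c [0.5313 0.0991 0.1855]
scene griptop 49 [532.4 103.4] [26.2 18.1] 15.13 med z 0.1969 c [0.5316 0.1011 0.1967]
scene restfoot 488 [553.4 106.5] [ 80.3 129. ] 13.17 med z 0.0104 c [0.5425 0.0955 0.0105]
scene posts 75 [548. 106.] [ 31.8 111.7] 20.43 med z 0.0904 c [0.5548 0.0878 0.0901]
scene plate 129 [0.5521 0.0921 0.1262] [-0.9702 -0.2387 -0.0419] yaw 13.82
```

Units first: shifts go in shares of 800 mm and turns go in shares of pi rad. So -0.423 m / 0.8 = -0.5288, -0.148 m / 0.8 = -0.185, -0.533 rad / 3.1416 = -0.1697.

Emit:
send_path --steps '{"dx": [0, -0.5288, -0.5288, -0.5288, -0.5288, -0.5288, -0.5288, -0.5288, -0.5288, -0.5288, -0.5288, -0.5288, -0.5288, -0.5288, -0.5288, -0.5288, -0.5288, -0.5288], "dy": [0, -0.4938, -0.4938, -0.4938, -0.4938, -0.4938, -0.4938, -0.4938, -0.4938, -0.4938, -0.4938, -0.4938, -0.4938, -0.4938, -0.4938, -0.4938, -0.4938, -0.4938], "dz": [-0.125, -0.185, -0.185, -0.185, -0.185, -0.185, -0.185, -0.185, -0.185, -0.185, -0.185, -0.185, -0.185, -0.185, -0.185, -0.185, -0.185, -0.185], "twist": [0, -0.1697, -0.1697, -0.1697, -0.1697, -0.1697, -0.1697, -0.1697, -0.1697, -0.1697, -0.1697, -0.1697, -0.1697, -0.1697, -0.1697, -0.1697, -0.1697, -0.1697], "jaw": [0.5, 0.5, 0.5, 0.5, 0.5, 0.5, 0.5, 0.5, 0.5, 0.5, 0.5, 0.5, 0.5, 0.5, 0.5, 0.5, 0.5, 0.5]}' --clamp_n 20

```text
t: 1.9
tcp_pos: [0.4703, 0.1007, 0.4012]
tool_rot: [-0.122, 0.992, 0.0, -0.0]
force: [-0.1, 0.4, -0.1]
finger_gap: 0.498
gripper_force: 0.0
```

```bash
cat > wr.py <<'E'
from fit import *; import sys
st=manip.sense(); s=manip.snapshot('wrist'); n=sys.argv[1]
cv2.imwrite(f'pics/{n}.png',s['pixels'][...,::-1]); W=cloud(s,st); np.savez(n+'.npz',W=W,p=s['pixels'])
print(st['t'],st['tcp_pos'],st['tool_rot'],st['q'].round(2)); print(np.round(s['hand_eye'],4).tolist())
rep(W,s['pixels'],n)
E
python3 wr.py w1
```

```text
1.9 [0.47032248 0.10065104 0.40116561] [-1.22365559e-01  9.92485063e-01  8.52595545e-05 -2.50627622e-04] [-0.02  0.17  1.57  0.    1.4  -1.84]
[[0.0003, -0.9471, -0.3208, 0.0821], [1.0, 0.0001, 0.0005, -0.0001], [-0.0005, -0.3208, 0.9471, -0.1212], [0.0, 0.0, 0.0, 1.0]]
w1 face 237 [ 0.4629 -0.2289  0.0976] [-0.9531 -0.2934 -0.074 ] yaw 17.11
w1 standtop 63 [ 447.2 -181.5] [14.2  5.1] 4.14 med z 0.2125 c [ 0.4478 -0.1813  0.2126]
w1 foot 3722 [ 439.9 -267.6] [115.1 112.8] 13.8 med z 0.0213 c [ 0.4248 -0.2619  0.0211]
w1 grip 432 [533.3 103.1] [24.8 15.7] 14.04 med z 0.1967 c [0.5302 0.1026 0.1927]
w1 griptop 325 [533.3 103.2] [24.8 15.6] 13.2 med z 0.1972 c [0.5328 0.1031 0.197 ]
w1 restfoot 1448 [539.5 105.3] [ 49.5 127.3] 13.54 med z 0.0104 c [0.5305 0.1043 0.0104]
w1 posts 357 [553.9 108.5] [ 31.2 112. ] 14.15 med z 0.0902 c [0.5493 0.1087 0.0901]
w1 plate 604 [0.5492 0.1083 0.1295] [-0.9704 -0.2362 -0.0495] yaw 13.68
```

To row units: -0.3235 m / 0.8 = -0.4044, 0.153 m / 0.8 = 0.1913.

Emit:
send_path --steps '{"dx": [0.1913, 0.1913, 0.1913, 0.1913, 0.1913, 0.1913, 0.1913, 0.1913, 0.1913, 0.1913], "dy": [-0.4044, -0.4044, -0.4044, -0.4044, -0.4044, -0.4044, -0.4044, -0.4044, -0.4044, -0.4044], "dz": [0.0513, 0.0513, 0.0513, 0.0513, 0.0513, 0.0513, 0.0513, 0.0513, 0.0513, 0.0513], "twist": [0, 0, 0, 0, 0, 0, 0, 0, 0, 0], "jaw": [0.5, 0.5, 0.5, 0.5, 0.5, 0.5, 0.5, 0.5, 0.5, 0.5]}'

```text
t: 2.95
tcp_pos: [0.4006, -0.2499, 0.3602]
tool_rot: [-0.122, 0.993, 0.001, -0.0]
force: [-0.6, 1.0, 0.1]
finger_gap: 0.499
gripper_force: 0.0
```

```bash
python3 wr.py w2
```

```text
2.95 [ 0.40056356 -0.24992352  0.36024564] [-1.21669048e-01  9.92570483e-01  6.91724388e-04 -1.61874980e-05] [-0.8   0.19  1.65  0.    1.3  -2.61]
[[0.0003, -0.9471, -0.3208, 0.0821], [1.0, 0.0001, 0.0005, -0.0001], [-0.0005, -0.3208, 0.9471, -0.1212], [0.0, 0.0, 0.0, 1.0]]
w2 face 2293 [ 0.4595 -0.2636  0.1156] [-9.708e-01 -2.399e-01  9.000e-04] yaw 13.88
w2 standtop 2137 [ 457.7 -253.7] [ 27.3 120. ] 14.01 med z 0.2142 c [ 0.458  -0.2443  0.214 ]
w2 foot 3630 [ 437.5 -269.4] [109.7 111.4] 13.82 med z 0.0214 c [ 0.4181 -0.2732  0.0213]
w2 knob 383 [ 418.4 -201.1] [21.1 12.9] 11.3 med z 0.2585 c [ 0.4154 -0.2023  0.2579]
w2 grip 696 [534.  102.2] [27.8 17. ] 11.1 med z 0.1869 c [0.5317 0.0986 0.1855]
w2 griptop 264 [533.3 102. ] [26.3 16.6] 13.11 med z 0.197 c [0.5326 0.1006 0.1964]
w2 restfoot 1707 [553.6 108.4] [ 80.6 130.2] 14.74 med z 0.0106 c [0.5414 0.0985 0.0105]
w2 posts 309 [554.5 107.6] [ 32.7 112.5] 13.26 med z 0.0902 c [0.5542 0.0897 0.09  ]
w2 plate 836 [0.5513 0.1002 0.1266] [-0.9705 -0.2372 -0.0431] yaw 13.73
```

View pics/w2.png

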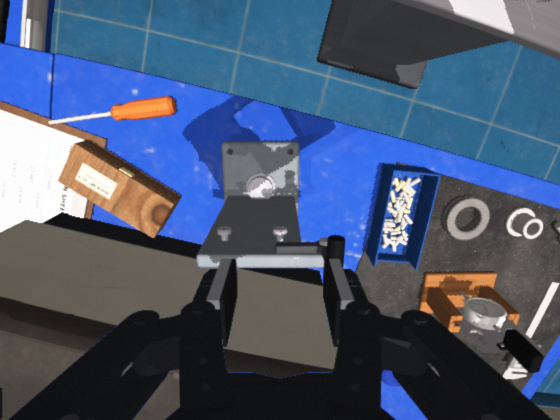

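The wrist view shows the studs at (224,232) and (281,232), the knob at (336,245) with its arm and the pawl level, so the latch is shut, and the bin at (405,215). Next I measure the studs' y.

```bash
cat > stud.py <<'E'
from h import *; import sys
a=np.radians(13.88); X=np.array([np.cos(a),np.sin(a),0]);Y=np.array([-X[1],X[0],0])
for n in sys.argv[1:]:
    d=np.load(n+'.npz');W=d['W']
    f=W@X; y=W@Y; z=W[...,2]
    for lo,hi in[(-.42,-.36),(-.36,-.318)]:
        m=(f<.3828-.006)&(f>.3828-.018)&(z>.165)&(z<.192)&(y>lo)&(y<hi)
        if m.sum()>3: print(n,m.sum(),'f',np.percentile(f[m],[5,50]).round(4),'y',np.percentile(y[m],[2,50,98]).round(4),(y[m].min()+y[m].max()).round(4)/2,'z',np.percentile(z[m],[2,98]).round(4))
    m=(z>.24)&(z<.275)&(f>.33)&(f<.385)&(y>-.34)&(y<-.25)
    print('knob y',np.percentile(y[m],[2,50,98]).round(4),'f',np.percentile(f[m],[2,98]).round(4),'z',np.percentile(z[m],[2,98]).round(4))
    m=(z>.2105)&(z<.218)&(f>.375)&(f<.42)&(y>-.45)&(y<-.25)
    print('top y',np.percentile(y[m],[1,99]).round(4),np.percentile(f[m],[1,99]).round(4))
    m=(z>.015)&(z<.026)&(f>.28)&(f<.42)&(y>-.45)&(y<-.3)
    print('foot y',np.percentile(y[m],[1,99]).round(4),np.percentile(f[m],[1,99]).round(4))
E
python3 stud.py w2 side0 scene0
```

```text
w2 120 f [0.3696 0.3709] y [-0.4009 -0.3942 -0.3877] -0.3942 z [0.1754 0.1883]
w2 124 f [0.3697 0.3708] y [-0.3461 -0.3391 -0.3321] -0.3391 z [0.1756 0.1888]
knob y [-0.302  -0.296  -0.2892] f [0.3478 0.3673] z [0.2495 0.2608]
top y [-0.4141 -0.2999] [0.3754 0.3965]
foot y [-0.4212 -0.3119] [0.3053 0.3884]
side0 29 f [0.369  0.3716] y [-0.4001 -0.3929 -0.387 ] -0.3935 z [0.1746 0.1881]
side0 30 f [0.3692 0.3714] y [-0.3436 -0.337  -0.331 ] -0.33715 z [0.1758 0.1879]
knob y [-0.3004 -0.2937 -0.288 ] f [0.3466 0.3739] z [0.2484 0.2609]
top y [-0.4134 -0.2832] [0.3755 0.3971]
foot y [-0.4211 -0.3109] [0.305  0.4094]
scene0 32 f [0.3684 0.3704] y [-0.4007 -0.3953 -0.3873] -0.3941 z [0.1759 0.1892]
scene0 29 f [0.3689 0.3703] y [-0.3441 -0.3385 -0.3309] -0.33735 z [0.1761 0.1882]
knob y [-0.3013 -0.2976 -0.2889] f [0.3469 0.3798] z [0.2424 0.2613]
top y [-0.4147 -0.2886] [0.3756 0.3947]
foot y [-0.4209 -0.312 ] [0.3045 0.4137]
```

To row units: 0.1017 m / 0.8 = 0.1271, 0.0427 m / 0.8 = 0.0534.

Emit:
send_path --steps '{"dx": [-0.04, -0.04, -0.04, -0.04, -0.04, -0.04, -0.04, -0.04, -0.04, -0.04, -0.04], "dy": [0.0534, 0.0534, 0.0534, 0.0534, 0.0534, 0.0534, 0.0534, 0.0534, 0.0534, 0.0534, 0.0534], "dz": [0.0375, 0.0625, 0.1, 0.1271, 0.1271, 0.1271, 0.1271, 0.1271, 0.1271, 0.1271, 0.1271], "twist": [0, 0, 0, 0, 0, 0, 0, 0, 0, 0, 0], "jaw": [0.5, 0.5, 0.5, 0.5, 0.5, 0, 0, 0, 0, 0, 0]}' --clamp_n 20

```text
t: 4.1
tcp_pos: [0.4219, -0.2015, 0.2601]
tool_rot: [-0.121, 0.993, 0.0, 0.001]
force: [1.2, 5.8, 6.5]
finger_gap: 0.156
gripper_force: 20.3
```

Emit:
send_path --steps '{"dx": [0, 0, 0, 0, 0, 0, 0, 0, 0, 0, 0, 0, 0], "dy": [0.0056, 0.0111, 0.0166, 0.0219, 0.027, 0.0318, 0.0363, 0.0404, 0.044, 0.0474, 0.0491, 0.0491, 0.0491], "dz": [0.0003, 0.0011, 0.0025, 0.0045, 0.0069, 0.0099, 0.0133, 0.017, 0.0213, 0.0259, 0.0289, 0.0289, 0.0289], "twist": [0, 0, 0, 0, 0, 0, 0, 0, 0, 0, 0, 0, 0], "jaw": [0, 0, 0, 0, 0, 0, 0, 0, 0, 0, 0, 0, 0]}'

```text
t: 5.4
tcp_pos: [0.4127, -0.1643, 0.2352]
tool_rot: [-0.121, 0.993, -0.001, 0.001]
force: [3.7, -4.7, 0.9]
finger_gap: 0.152
gripper_force: 21.5
```

To row units: -0.13 m / 0.8 = -0.1625, -0.11 m / 0.8 = -0.1375.

Emit:
send_path --steps '{"dx": [0, 0, 0, 0, 0, 0, 0.05, 0.075, 0.075], "dy": [0, 0, 0, 0, 0, 0, 0, -0.05, -0.05], "dz": [0, 0, 0, -0.0375, -0.0875, -0.1375, -0.1625, -0.1625, -0.1625], "twist": [0, 0, 0, 0, 0, 0, 0, 0, 0], "jaw": [0.35, 0.35, 0.35, 0.35, 0.35, 0.35, 0.5, 0.5, 0.5]}'

```text
t: 6.3
tcp_pos: [0.3622, -0.2205, 0.3664]
tool_rot: [-0.119, 0.993, -0.002, 0.0]
force: [0.2, 1.1, -0.0]
finger_gap: 0.504
gripper_force: 0.0
```

```bash
python3 wr.py w3 | head -1; python3 - <<'E'
from h import *
d=np.load('w3.npz');W=d['W']
a=np.radians(13.88); X=np.array([np.cos(a),np.sin(a),0]);Y=np.array([-X[1],X[0],0])
y=W@Y-(-.366);f=W@X-.3828;z=W[...,2]
m=(f>-.04)&(f<-.012)&(z>.216)&(z<.26)&(y>.05)&(y<.14); 
print(m.sum(),np.percentile(y[m],[2,50,98]),np.percentile(z[m],[2,50,98]))
# gripmore
ax=W[...,0];m=(abs(W[...,0]-.533)<.03)&(abs(W[...,1]-.103)<.03)&(z>.19)&(z<.205);print(m.sum(),np.nanmean(W[m],0))
E
python3 stud.py w3
```

```text
6.3 [ 0.36222996 -0.22050186  0.3663584 ] [-1.19037640e-01  9.92888230e-01 -1.69878343e-03  3.43116823e-04] [-0.81  0.11  1.74 -0.    1.29 -2.62]
134 [0.10055915 0.10221185 0.11298815] [0.22839699 0.23430237 0.23700406]
70 [0.52276468 0.10205304 0.19496804]
w3 121 f [0.3699 0.371 ] y [-0.4002 -0.3932 -0.3872] -0.394 z [0.1756 0.1885]
w3 121 f [0.3695 0.3707] y [-0.3456 -0.3386 -0.3321] -0.3388 z [0.1755 0.1888]
knob y [-0.3242 -0.3178 -0.3112] f [0.3736 0.3818] z [0.2404 0.2493]
top y [-0.4142 -0.2839] [0.3767 0.3961]
foot y [-0.4199 -0.3113] [0.3051 0.4061]
```

To row units: 0.274 m / 0.8 = 0.3425, -0.243 m / 0.8 = -0.3038.

Emit:
send_path --steps '{"dx": [-0.0625, -0.3038, -0.3038, -0.3038, -0.3038, -0.3038, -0.3038, -0.3038, -0.3038, -0.3038, -0.3038, -0.3038], "dy": [0.0625, 0.3425, 0.3425, 0.3425, 0.3425, 0.3425, 0.3425, 0.3425, 0.3425, 0.3425, 0.3425, 0.3425], "dz": [0, 0.0375, 0.0375, 0.0375, 0.0375, 0.0625, 0.0625, 0.0625, 0.0625, 0.0625, 0.0625, 0.0625], "twist": [0, 0, 0, 0, 0, 0, 0, 0, 0, 0, 0, 0], "jaw": [0.5, 0.5, 0.5, 0.5, 0.5, 0.5, 0.5, 0.5, 0.5, 0.5, 0.5, 0.5]}'

```text
t: 7.55
tcp_pos: [0.5326, 0.1062, 0.3159]
tool_rot: [-0.121, 0.993, -0.0, -0.0]
force: [-0.1, -0.0, -0.6]
finger_gap: 0.503
gripper_force: 0.0
```

```bash
python3 wr.py w4; python3 - <<'E'
from h import *
p=cv2.imread('pics/w4.png'); cv2.imwrite('pics/w4b.png',cv2.resize(p[120:420,120:440],None,fx=1.8,fy=1.8))
E
```

```text
7.55 [0.53257131 0.10618491 0.31588463] [-1.20518803e-01  9.92711040e-01 -9.37789093e-05 -3.32977293e-06] [-0.01  0.35  1.56 -0.    1.24 -1.82]
[[0.0003, -0.9471, -0.3208, 0.0821], [1.0, 0.0001, 0.0005, -0.0001], [-0.0005, -0.3208, 0.9471, -0.1212], [0.0, 0.0, 0.0, 1.0]]
w4 face 299 [ 0.4623 -0.2169  0.0725] [-0.3329 -0.9408  0.0643] yaw 70.51
w4 foot 2307 [ 450.6 -244.1] [86.8 73.9] 12.41 med z 0.0212 c [ 0.4445 -0.2314  0.0207]
w4 grip 780 [533.7 103.4] [25.6 15.9] 13.61 med z 0.1972 c [0.531  0.1026 0.1939]
w4 griptop 639 [533.7 103.4] [25.6 15.8] 13.18 med z 0.1974 c [0.5329 0.1031 0.1972]
w4 restfoot 2024 [553.9 108.7] [ 78.2 127.5] 13.82 med z 0.0104 c [0.5306 0.1034 0.0104]
w4 posts 537 [553.  108.6] [ 30.7 111.5] 12.42 med z 0.0902 c [0.5481 0.1089 0.0901]
w4 plate 805 [0.5495 0.1073 0.1296] [-0.9705 -0.236  -0.0493] yaw 13.67
```

View pics/w4b.png

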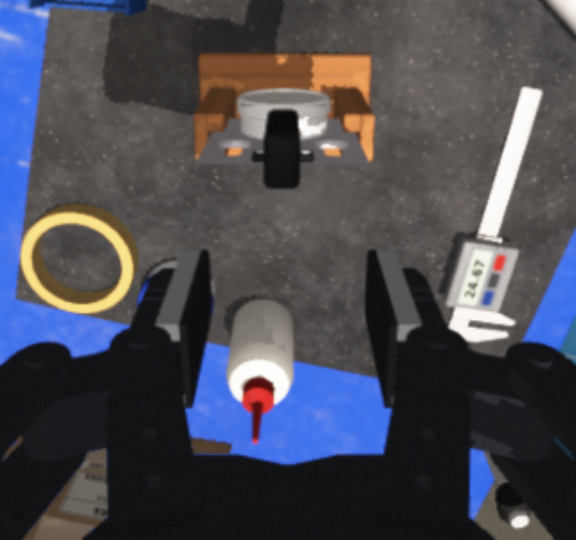

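The crop shows the grip at (282,150) from above, dark side pins at (258,157) and (335,157), and the bottle and bin well clear. I check the pins' height before descending.

```bash
python3 - <<'E'
from h import *
d=np.load('w4.npz');W=d['W'];p=d['p'].sum(2)
for u0,u1 in[(255,267),(285,312)]:
    m=np.zeros(p.shape,bool);m[200:214,u0:u1]=1;m&=p<130
    q=W[m]; print(m.sum()); print(q[::max(1,len(q)//12)].round(3).tolist())
E
```

```text
30
[[0.548, 0.092, 0.153], [0.533, 0.095, 0.194], [0.548, 0.092, 0.155], [0.548, 0.094, 0.155], [0.547, 0.096, 0.155], [0.549, 0.092, 0.156], [0.548, 0.093, 0.156], [0.548, 0.095, 0.157], [0.535, 0.096, 0.194], [0.55, 0.093, 0.156], [0.55, 0.095, 0.155], [0.549, 0.096, 0.155], [0.551, 0.093, 0.156], [0.551, 0.095, 0.155], [0.55, 0.097, 0.155]]
44
[[0.525, 0.109, 0.195], [0.527, 0.109, 0.197], [0.529, 0.11, 0.196], [0.529, 0.11, 0.197], [0.542, 0.116, 0.156], [0.542, 0.12, 0.154], [0.531, 0.111, 0.195], [0.531, 0.11, 0.197], [0.544, 0.117, 0.154], [0.543, 0.12, 0.155], [0.545, 0.115, 0.156], [0.545, 0.118, 0.155], [0.544, 0.121, 0.155], [0.534, 0.111, 0.197], [0.601, 0.132, 0.001]]
```

To row units: 0.131 m / 0.8 = 0.1638, 0.11 m / 0.8 = 0.1375.

Emit:
send_path --steps '{"dx": [-0.0015, -0.0015, -0.0015, -0.0015, -0.0015, -0.0015, -0.0015, -0.0015, -0.0015, -0.0015], "dy": [-0.004, -0.004, -0.004, -0.004, -0.004, -0.004, -0.004, -0.004, -0.004, -0.004], "dz": [0.05, 0.1, 0.1375, 0.1638, 0.1638, 0.1638, 0.1638, 0.1638, 0.1638, 0.1638], "twist": [0, 0, 0, 0, 0, 0, 0, 0, 0, 0], "jaw": [0.5, 0.5, 0.5, 0.5, 0.5, 0, 0, 0, 0, 0]}' --clamp_n 20

```text
t: 8.6
tcp_pos: [0.5361, 0.1041, 0.1861]
tool_rot: [-0.121, 0.993, -0.0, 0.002]
force: [-0.2, -1.8, 6.4]
finger_gap: 0.187
gripper_force: 24.6
```

```bash
python3 wr.py w5 | grep -E 'plate|grip'
```

```text
w5 grip 5925 [531. 104.] [35.7 37.4] 54.34 med z 0.1956 c [0.5291 0.1024 0.1911]
w5 griptop 3563 [531. 104.] [35.7 37.4] 54.34 med z 0.1975 c [0.5314 0.1029 0.1978]
w5 plate 2472 [0.5498 0.1076 0.1278] [-0.9705 -0.2375 -0.0407] yaw 13.75
```

To row units: -0.006 m / 0.8 = -0.0075, -0.004 m / 0.8 = -0.005.

Emit:
send_path --steps '{"dx": [-0.0025, -0.005, -0.0075, -0.0075, -0.0075], "dy": [0, 0, 0, 0, 0], "dz": [0, 0, 0, 0, 0], "twist": [0, 0, 0, 0, 0], "jaw": [0, 0, 0, 0, 0]}'

```text
t: 9.15
tcp_pos: [0.5406, 0.1053, 0.1864]
tool_rot: [-0.121, 0.993, -0.001, 0.0]
force: [-3.8, -2.9, 10.5]
finger_gap: 0.18
gripper_force: 25.5
```

```bash
python3 wr.py w6 | grep -E 'plate'
```

```text
w6 plate 2732 [0.5523 0.1081 0.1279] [-0.9711 -0.2386 -0.0093] yaw 13.8
```

To row units: -0.13 m / 0.8 = -0.1625, -0.11 m / 0.8 = -0.1375.

Emit:
send_path --steps '{"dx": [-0.0075, -0.0075, -0.0069, -0.0063, -0.0063, -0.0063, -0.0063, -0.0063, -0.0063], "dy": [0, 0, 0, 0, 0, 0, 0, 0, 0], "dz": [0, 0, -0.0125, -0.0375, -0.0625, -0.1, -0.1375, -0.1625, -0.1625], "twist": [0, 0, 0, 0, 0, 0, 0, 0, 0], "jaw": [0, 0, 0, 0, 0, 0, 0, 0, 0]}' --clamp_n 60

```text
t: 10.1
tcp_pos: [0.5472, 0.1074, 0.3172]
tool_rot: [-0.122, 0.993, -0.0, 0.003]
force: [1.1, 0.3, -4.7]
finger_gap: 0.178
gripper_force: 59.2
```

```bash
cat > pl.py <<'E'
from fit import *; import sys
from scipy.spatial.transform import Rotation as Ro
st=manip.sense(); s=manip.snapshot('wrist'); n=sys.argv[1]
cv2.imwrite(f'pics/{n}.png',s['pixels'][...,::-1]); W=cloud(s,st); np.savez(n+'.npz',W=W,p=s['pixels'])
T=(W-st['tcp_pos'])@Ro.from_quat(st['tool_rot']).as_matrix()
np.savez(n+'t.npz',T=T)
print(st['t'],st['tcp_pos'].round(4),st['tool_rot'].round(4))
# plate front in tool axes: tool x forward(-plate x), z down
V=T.reshape(-1,3);hs=cv2.cvtColor(s['pixels'],cv2.COLOR_RGB2HSV).reshape(-1,3)
m=(V[:,2]>.026)&(V[:,2]<.09)&(abs(V[:,1])<.05)&(V[:,0]>-.03)&(V[:,0]<.005)&(hs[:,1]<80)
q=V[m];c,nn,k=plane(q,.0015);
nn=nn*np.sign(nn[0]);print('plate tool',k,c.round(4),nn.round(4))
e=q[abs((q-c)@nn)<.002]; print('y ext',np.percentile(e[:,1],[.5,99.5]).round(4),'z ext',np.percentile(e[:,2],[.5,99.5]).round(4))
E
python3 pl.py w7
```

```text
10.1 [0.5472 0.1074 0.3172] [-1.215e-01  9.926e-01 -2.000e-04  3.400e-03]
plate tool 3028 [-0.0105  0.0007  0.0581] [ 0.9999  0.0014 -0.0148]
y ext [-0.0448  0.045 ] z ext [0.0293 0.0895]
```

View pics/w7.png

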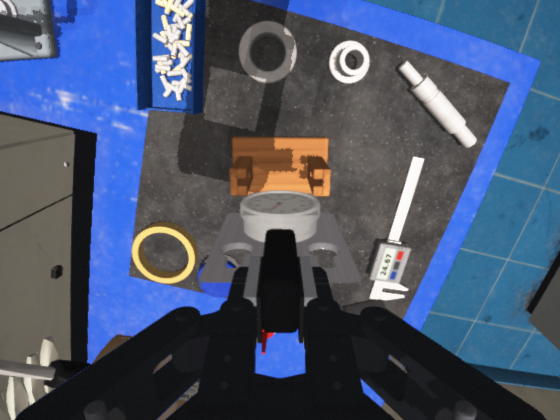

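The wrist view shows the plate gripped, centred and square: its face spans about (195,310) to (355,285), and the rest is empty at (280,165). Next I carry it high over to the front of the stand.

To row units: -0.339 m / 0.8 = -0.4238, -0.12 m / 0.8 = -0.15.

Emit:
send_path --steps '{"dx": [0, 0, 0.025, 0.0563, 0.0875, 0.1188, 0.15, 0.1813, 0.2125, 0.2438, 0.275, 0.3088, 0.3088, 0.3088, 0.3088, 0.3088, 0.3088, 0.3088, 0.3088], "dy": [0, 0, -0.0375, -0.0813, -0.125, -0.1688, -0.2125, -0.25, -0.3, -0.3438, -0.3875, -0.4238, -0.4238, -0.4238, -0.4238, -0.4238, -0.4238, -0.4238, -0.4238], "dz": [-0.05, -0.1, -0.15, -0.15, -0.15, -0.15, -0.15, -0.15, -0.15, -0.15, -0.15, -0.15, -0.1, -0.05, 0, 0.05, 0.0863, 0.0863, 0.0863], "twist": [0, 0, 0, 0, 0, 0, 0, 0, 0, 0, 0, 0, 0, 0, 0, 0, 0, 0, 0], "jaw": [0, 0, 0, 0, 0, 0, 0, 0, 0, 0, 0, 0, 0, 0, 0, 0, 0, 0, 0]}'

```text
t: 12.05
tcp_pos: [0.3872, -0.281, 0.2446]
tool_rot: [-0.121, 0.993, 0.001, -0.001]
force: [0.7, -0.2, -3.7]
finger_gap: 0.174
gripper_force: 60.3
```

```bash
python3 pl.py w8;python3 stud.py w8; python3 -c "
from h import *
s=manip.sense();print(s['q'].round(2)); a=np.radians(13.88);c,d=np.cos(a),np.sin(a);x,y,z=s['tcp_pos'];print('f',x*c+y*d,'y',-x*d+y*c)"
```

```text
12.05 [ 0.3872 -0.281   0.2446] [-1.213e-01  9.926e-01  1.300e-03 -8.000e-04]
plate tool 3055 [-0.0101  0.0001  0.0582] [ 9.998e-01  9.000e-04 -2.100e-02]
y ext [-0.0442  0.0441] z ext [0.0293 0.0895]
knob y [-0.3186 -0.3148 -0.3115] f [0.3729 0.3785] z [0.2401 0.2448]
top y [-0.3802 -0.2899] [0.3753 0.3945]
foot y [-0.422  -0.3116] [0.3049 0.3458]
[-0.86  0.34  1.8   0.    1.   -2.68]
f 0.30902465484252273 y -0.3667175582782042
```

View pics/w8.png

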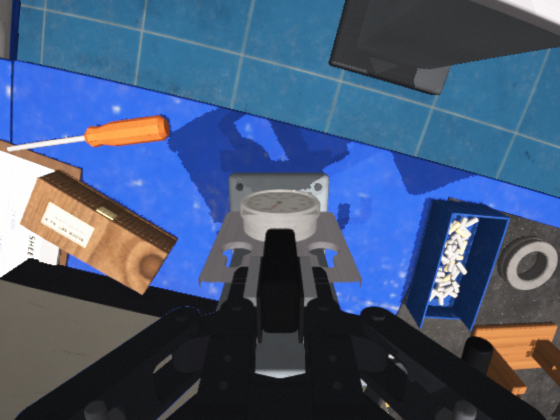

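The wrist view shows the plate held upright in front of the stand, at (280,250), with the knob open at (477,352) and out of the way. I check the plate's height and y with the fixed cameras before pushing in.

```bash
cat > chk.py <<'E'
from h import *
a=np.radians(13.88); X=np.array([np.cos(a),np.sin(a),0]);Y=np.array([-X[1],X[0],0])
st=manip.sense()
print('tcp f,y,z',(st['tcp_pos']@X).round(4),(st['tcp_pos']@Y).round(4),st['tcp_pos'][2].round(4))
for n in('side','scene','wrist'):
    s=manip.snapshot(n);W=cloud(s,st if n=='wrist' else None);np.savez('c_'+n,W=W,p=s['pixels']);cv2.imwrite(f'pics/c_{n}_{st["t"]:.1f}.png',s['pixels'][...,::-1])
    f=W@X+.0-st['tcp_pos']@X;y=W@Y+.3664;z=W[...,2]-st['tcp_pos'][2]
    for nm,lo,hi in(('L',.018,.05),('R',-.05,-.018)):
        m=(f>.004)&(f<.02)&(z<-.022)&(z>-.13)&(y>lo)&(y<hi)
        if m.sum()>20: print(n,nm,m.sum(),'f',np.percentile(f[m],[5,50,95]).round(4),'yedge',np.percentile(y[m],[.5,99.5]).round(4),'ztop',np.percentile(z[m],[98,99.5]).round(4),'zbot',np.percentile(z[m],.5).round(4))
E
python3 chk.py
```

```text
tcp f,y,z 0.309 -0.3667 0.2458
side L 284 f [0.0074 0.0102 0.0138] yedge [0.0182 0.0449] ztop [-0.0303 -0.0288] zbot -0.1282
side R 225 f [0.0083 0.0104 0.0124] yedge [-0.0445 -0.0188] ztop [-0.0293 -0.0287] zbot -0.1277
scene R 231 f [0.0071 0.0091 0.0112] yedge [-0.0437 -0.0181] ztop [-0.0311 -0.0299] zbot -0.129
wrist L 2013 f [0.0086 0.01   0.0123] yedge [0.0183 0.0448] ztop [-0.0298 -0.0289] zbot -0.128
wrist R 2025 f [0.0086 0.01   0.0123] yedge [-0.0456 -0.0185] ztop [-0.03   -0.0287] zbot -0.1285
```

Units first: shifts go in shares of 800 mm and turns go in shares of pi rad. So -0.037 m / 0.8 = -0.0463, -0.03 m / 0.8 = -0.0375.

Emit:
send_path --steps '{"dx": [0, -0.0125, -0.025, -0.0375, -0.0463, -0.0463, -0.0463, -0.0463], "dy": [0, 0, 0, 0, 0, 0, 0, 0], "dz": [-0.0041, -0.0041, -0.0041, -0.0041, -0.0041, -0.0041, -0.0041, -0.0041], "twist": [0, 0, 0, 0, 0, 0, 0, 0], "jaw": [0, 0, 0, 0, 0, 0, 0, 0]}'

```text
t: 13.05
tcp_pos: [0.4231, -0.2724, 0.2486]
tool_rot: [-0.121, 0.993, 0.0, -0.0]
force: [0.8, -0.0, -4.1]
finger_gap: 0.179
gripper_force: 60.3
```

```bash
python3 chk.py
```

```text
tcp f,y,z 0.3454 -0.366 0.2486
side L 289 f [0.0068 0.0099 0.0128] yedge [0.0182 0.0458] ztop [-0.03   -0.0292] zbot -0.1296
side R 217 f [0.0077 0.01   0.0128] yedge [-0.0443 -0.0187] ztop [-0.0319 -0.0311] zbot -0.1273
scene L 36 f [0.0074 0.0083 0.0093] yedge [0.0354 0.0455] ztop [-0.0489 -0.0481] zbot -0.12
scene R 224 f [0.0066 0.0084 0.0106] yedge [-0.0427 -0.0183] ztop [-0.0306 -0.0302] zbot -0.1282
wrist L 2033 f [0.0084 0.0099 0.0122] yedge [0.0184 0.0456] ztop [-0.03   -0.0287] zbot -0.1281
wrist R 1995 f [0.0085 0.01   0.0123] yedge [-0.0448 -0.0183] ztop [-0.0297 -0.029 ] zbot -0.1282
```

To row units: -0.0205 m / 0.8 = -0.0256, -0.0003 m / 0.8 = -0.0004.

Emit:
send_path --steps '{"dx": [-0.0063, -0.0125, -0.0188, -0.0225, -0.0256, -0.0256, -0.0256], "dy": [-0.0004, -0.0004, -0.0004, -0.0004, -0.0004, -0.0004, -0.0004], "dz": [0, 0, 0, 0, 0, 0, 0], "twist": [0, 0, 0, 0, 0, 0, 0], "jaw": [0, 0, 0, 0, 0, 0, 0]}'

```text
t: 13.9
tcp_pos: [0.4434, -0.2678, 0.2487]
tool_rot: [-0.121, 0.993, 0.0, -0.0]
force: [-0.5, -0.4, -5.1]
finger_gap: 0.177
gripper_force: 60.3
```

```bash
python3 chk.py
```

```text
tcp f,y,z 0.3662 -0.3664 0.2487
side L 410 f [0.0064 0.0108 0.0188] yedge [0.0184 0.0499] ztop [-0.033  -0.0316] zbot -0.1292
side R 293 f [0.0062 0.0104 0.018 ] yedge [-0.0485 -0.0181] ztop [-0.0319 -0.0299] zbot -0.1289
scene L 53 f [0.0064 0.0083 0.0096] yedge [0.0331 0.0467] ztop [-0.0421 -0.0392] zbot -0.1131
scene R 444 f [0.0065 0.0106 0.019 ] yedge [-0.0494 -0.0181] ztop [-0.0327 -0.0298] zbot -0.1294
wrist L 2714 f [0.0054 0.0102 0.0182] yedge [0.0183 0.0498] ztop [-0.0305 -0.0289] zbot -0.1283
wrist R 2673 f [0.0054 0.0102 0.0185] yedge [-0.0491 -0.0183] ztop [-0.0305 -0.0289] zbot -0.128
```

To row units: 0.015 m / 0.8 = 0.0188, 0.012 m / 0.8 = 0.015.

Emit:
send_path --steps '{"dx": [0, 0, 0, 0, 0, 0], "dy": [0, 0, 0, 0, 0, 0], "dz": [0.005, 0.01, 0.015, 0.0188, 0.0188, 0.0188], "twist": [0, 0, 0, 0, 0, 0], "jaw": [0, 0, 0, 0, 0, 0]}'

```text
t: 14.65
tcp_pos: [0.4434, -0.2679, 0.2337]
tool_rot: [-0.121, 0.993, 0.0, -0.0]
force: [0.3, 0.7, -4.9]
finger_gap: 0.175
gripper_force: 60.2
```

Emit:
send_path --steps '{"dx": [0, 0, 0, 0, 0], "dy": [0, 0, 0, 0, 0], "dz": [0.0025, 0.0044, 0.0063, 0.0063, 0.0063], "twist": [0, 0, 0, 0, 0], "jaw": [0, 0, 0, 0, 0]}'

```text
t: 15.15
tcp_pos: [0.4435, -0.268, 0.2292]
tool_rot: [-0.121, 0.993, -0.0, 0.0]
force: [-1.7, 0.8, -1.0]
finger_gap: 0.175
gripper_force: 61.1
```

```bash
python3 chk.py
```

```text
tcp f,y,z 0.3662 -0.3665 0.2292
side L 431 f [0.0062 0.0113 0.0186] yedge [0.0183 0.0497] ztop [-0.0248 -0.0227] zbot -0.1287
side R 300 f [0.0065 0.0106 0.0184] yedge [-0.0484 -0.0187] ztop [-0.0243 -0.0231] zbot -0.1285
scene L 47 f [0.0073 0.0084 0.0098] yedge [0.0304 0.0463] ztop [-0.0373 -0.0341] zbot -0.114
scene R 437 f [0.0068 0.0132 0.0181] yedge [-0.0496 -0.0183] ztop [-0.0245 -0.0227] zbot -0.1279
wrist L 2972 f [0.0056 0.0103 0.0173] yedge [0.0185 0.0496] ztop [-0.0233 -0.0222] zbot -0.1275
wrist R 2930 f [0.0056 0.0103 0.0174] yedge [-0.0492 -0.0184] ztop [-0.0234 -0.0223] zbot -0.1279
```

To row units: 0.0015 m / 0.8 = 0.0019, 0.0008 m / 0.8 = 0.001.

Emit:
send_path --steps '{"dx": [0, 0, 0, 0, 0, 0, 0, 0, 0], "dy": [0, 0, 0, 0, 0, 0, 0, 0, 0], "dz": [0.001, 0.0019, 0.0019, 0.0019, 0.0019, 0.0019, 0.0019, 0.0019, 0.0019], "twist": [0, 0, 0, 0, 0, 0, 0, 0, 0], "jaw": [0, 0, 0, 0.1, 0.3, 0.35, 0.35, 0.35, 0.35]}' --clamp_n 20

```text
t: 16.2
tcp_pos: [0.4435, -0.268, 0.2271]
tool_rot: [-0.121, 0.993, 0.0, -0.0]
force: [1.3, 0.4, 0.5]
finger_gap: 0.35
gripper_force: 0.0
```

```bash
python3 chk.py
```

```text
tcp f,y,z 0.3662 -0.3665 0.2271
side L 392 f [0.0065 0.0119 0.0183] yedge [0.0182 0.0498] ztop [-0.0254 -0.0229] zbot -0.1286
side R 264 f [0.0067 0.0117 0.0182] yedge [-0.0483 -0.0184] ztop [-0.0256 -0.0233] zbot -0.1288
scene L 27 f [0.0093 0.0103 0.0112] yedge [0.0324 0.046 ] ztop [-0.0656 -0.0637] zbot -0.118
scene R 424 f [0.0065 0.0112 0.0184] yedge [-0.0493 -0.0185] ztop [-0.0247 -0.0235] zbot -0.1281
wrist L 2200 f [0.0055 0.0112 0.0173] yedge [0.0184 0.0495] ztop [-0.0236 -0.0225] zbot -0.1284
wrist R 2188 f [0.0056 0.0111 0.0173] yedge [-0.0493 -0.0182] ztop [-0.0239 -0.0224] zbot -0.1282
```

```bash
python3 - <<'E'
from h import *
import glob
d=np.load('c_side.npz')['p'];e=np.load('c_wrist.npz')['p']
cv2.imwrite('pics/m1.png',np.hstack([cv2.resize(d[210:350,300:420],(360,420),interpolation=2),cv2.resize(e[120:400,150:420],(405,420))])[...,::-1])
E
```

```text
(no output)
```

View pics/m1.png

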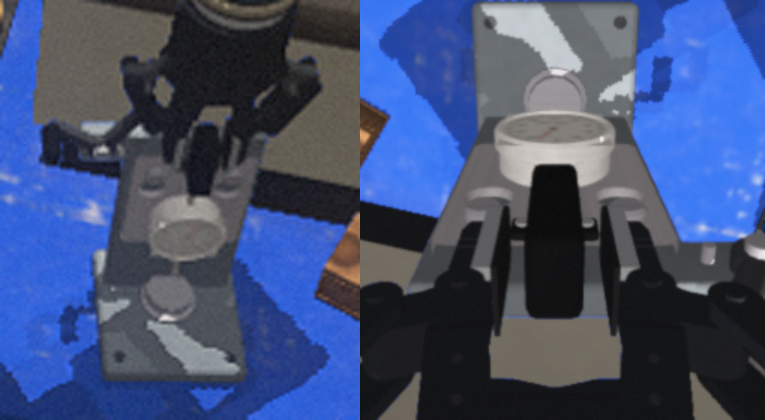

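The plate hangs on the studs with the fingers clear either side of the grip, and the lever is still open at left in the side view. I back off upward and re-measure.

To row units: -0.13 m / 0.8 = -0.1625, -0.12 m / 0.8 = -0.15.

Emit:
send_path --steps '{"dx": [0, 0, 0, 0.0375, 0.075, 0.075, 0.075], "dy": [0, 0, 0, 0.05, 0.1, 0.1, 0.1], "dz": [-0.05, -0.1, -0.15, -0.1625, -0.1625, -0.1625, -0.1625], "twist": [0, 0, 0, 0, 0, 0, 0], "jaw": [0.35, 0.35, 0.35, 0.35, 0.4, 0.4, 0.4]}'

```text
t: 17.05
tcp_pos: [0.3651, -0.2039, 0.3576]
tool_rot: [-0.121, 0.993, -0.0, 0.0]
force: [0.2, -1.4, -0.1]
finger_gap: 0.401
gripper_force: 0.0
```

```bash
cat > home.py <<'E'
from h import *
a=np.radians(13.88); X=np.array([np.cos(a),np.sin(a),0]);Y=np.array([-X[1],X[0],0])
st=manip.sense(); print('tcp f,y,z',(st['tcp_pos']@X).round(4),(st['tcp_pos']@Y).round(4),st['tcp_pos'][2].round(4))
from fit import plane
for n in('wrist','side','scene'):
    s=manip.snapshot(n);W=cloud(s,st if n=='wrist' else None).reshape(-1,3);W=W[np.isfinite(W[:,2])];C=cv2.cvtColor(s['pixels'],cv2.COLOR_RGB2HSV)
    f=W@X-.3828;y=W@Y+.3664;z=W[:,2]
    m=(f>-.011)&(f<-.0025)&(z>.085)&(z<.206)&(abs(y)<.06)
    if m.sum()>50:
        q=W[m];c,nn,k=plane(q,.0015);e=abs((q-c)@nn)<.002
        print(n,k,'front f',np.median(f[m][e]).round(4),'y',np.percentile(y[m][e],[.3,99.7]).round(4),'z',np.percentile(z[m][e],[.3,99.7]).round(4),'n',(nn@X).round(3),(nn@Y).round(3),nn[2].round(3))
    m=(f>-.038)&(f<-.008)&(z>.222)&(z<.275)&(y>.06)&(y<.13)
    if m.sum()>5: print(' knob',m.sum(),'y',np.percentile(y[m],[1,99]).round(4),'z',np.percentile(z[m],[1,99]).round(4),'f',np.percentile(f[m],[1,99]).round(4))
E
python3 home.py
```

```text
tcp f,y,z 0.3056 -0.2855 0.3576
wrist 1276 front f -0.0057 y [-0.0452  0.0551] z [0.0929 0.2028] n -1.0 -0.004 -0.012
 knob 487 y [0.0607 0.1132] z [0.2224 0.2401] f [-0.0352 -0.0081]
side 392 front f -0.0055 y [-0.0442  0.0563] z [0.0914 0.2016] n -1.0 -0.011 -0.016
 knob 105 y [0.0606 0.1146] z [0.2226 0.2399] f [-0.0365 -0.0081]
scene 314 front f -0.0067 y [-0.043  0.056] z [0.092  0.2021] n -1.0 0.0 -0.019
 knob 108 y [0.0619 0.1133] z [0.2227 0.2395] f [-0.0362 -0.0086]
```

To row units: 0.12 m / 0.8 = 0.15, -0.055 m / 0.8 = -0.0688.

Emit:
send_path --steps '{"dx": [-0.0375, -0.0688, -0.0688, -0.0688, -0.0688, -0.0688, -0.0688, -0.0688, -0.0688, -0.0688, -0.0688], "dy": [0.0326, 0.0326, 0.0326, 0.0326, 0.0326, 0.0326, 0.0326, 0.0326, 0.0326, 0.0326, 0.0326], "dz": [0.025, 0.0625, 0.1, 0.1313, 0.15, 0.15, 0.15, 0.15, 0.15, 0.15, 0.15], "twist": [0, 0, 0, 0, 0, 0, 0, 0, 0, 0, 0], "jaw": [0.32, 0.32, 0.32, 0.32, 0.32, 0.32, 0, 0, 0, 0, 0]}' --clamp_n 20

```text
t: 18.3
tcp_pos: [0.4131, -0.1649, 0.2377]
tool_rot: [-0.121, 0.993, 0.002, 0.0]
force: [1.6, 4.5, -1.5]
finger_gap: 0.155
gripper_force: 20.6
```

To row units: -0.0384 m / 0.8 = -0.048, -0.0364 m / 0.8 = -0.0455.

Emit:
send_path --steps '{"dx": [0, 0, 0, 0, 0, 0, 0, 0, 0, 0, 0, 0, 0], "dy": [-0.0041, -0.0079, -0.0123, -0.0165, -0.0214, -0.0264, -0.0318, -0.0371, -0.0413, -0.0455, -0.048, -0.048, -0.048], "dz": [-0.006, -0.0103, -0.0141, -0.0175, -0.0204, -0.0229, -0.0248, -0.0261, -0.0269, -0.0273, -0.0273, -0.0273, -0.0273], "twist": [0, 0, 0, 0, 0, 0, 0, 0, 0, 0, 0, 0, 0], "jaw": [0, 0, 0, 0, 0, 0, 0, 0, 0, 0, 0, 0, 0]}'

```text
t: 19.6
tcp_pos: [0.4221, -0.2014, 0.2606]
tool_rot: [-0.121, 0.993, 0.002, 0.0]
force: [-1.8, 7.6, 8.4]
finger_gap: 0.156
gripper_force: 20.3
```

To row units: -0.11 m / 0.8 = -0.1375, -0.08 m / 0.8 = -0.1.

Emit:
send_path --steps '{"dx": [0, 0, 0, 0, 0, 0, 0.0375, 0.075, 0.075, 0.075], "dy": [0, 0, 0, 0, 0, 0, 0, 0, 0, 0], "dz": [0, 0, 0, 0, -0.05, -0.1, -0.1375, -0.1375, -0.1375, -0.1375], "twist": [0, 0, 0, 0, 0, 0, 0, 0, 0, 0], "jaw": [0.3, 0.35, 0.35, 0.35, 0.35, 0.35, 0.35, 0.35, 0.35, 0.35]}'

```text
t: 20.6
tcp_pos: [0.3638, -0.2181, 0.3692]
tool_rot: [-0.121, 0.993, -0.0, 0.0]
force: [-0.4, 0.5, 0.4]
finger_gap: 0.35
gripper_force: 0.0
```

```bash
python3 home.py; python3 stud.py 2>/dev/null; python3 wr.py w9 | head -1; python3 -c "
import cv2;p=cv2.imread('pics/w9.png');cv2.imwrite('pics/w9b.png',cv2.resize(p[100:400,100:440],None,fx=2,fy=2))"
```

```text
tcp f,y,z 0.3009 -0.299 0.3692
wrist 1256 front f -0.0057 y [-0.0449  0.0546] z [0.0925 0.2054] n -1.0 -0.004 -0.013
 knob 531 y [0.0633 0.0759] z [0.2488 0.261 ] f [-0.0352 -0.0088]
side 416 front f -0.0055 y [-0.0442  0.0575] z [0.0908 0.205 ] n -1.0 -0.001 -0.019
 knob 74 y [0.0638 0.0769] z [0.2491 0.262 ] f [-0.0354 -0.0093]
scene 315 front f -0.0068 y [-0.043   0.0544] z [0.091 0.205] n -1.0 -0.0 -0.018
 knob 119 y [0.0636 0.0764] z [0.2239 0.2613] f [-0.0363 -0.0085]
20.75 [ 0.36453579 -0.21786262  0.36867985] [-1.21504971e-01  9.92590758e-01  3.39498815e-04 -1.20720388e-04] [-0.8   0.11  1.74  0.    1.3  -2.62]
```

View pics/w9b.png

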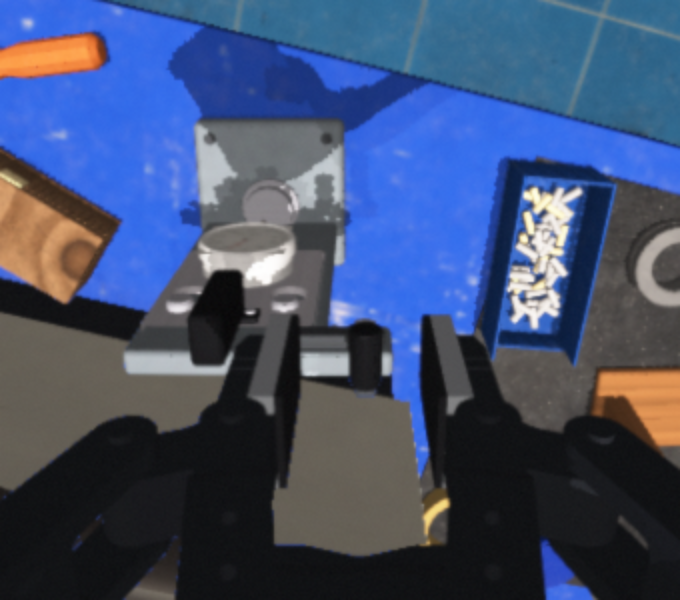

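The knob is upright at (366,350), so the latch is back at 0. The plate hangs square on both studs and the gripper is clear of everything.

```bash
python3 -c "
from station import manip
print(manip.sign_off())"
```

```text
the job is handed in; nothing more can be done
None
```

I handed the job in at about 21 s, but the station gave no verdict: the plate hangs on both studs within about 2 mm of home by camera, the latch is shut at about 0 rad, the gripper touches nothing, and I saw no bystander touched.

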